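Sow the bulbs and sweep the potting board

TASK

Pick the flower bulbs off the potting board and drop them one by one into the pockets of the dark plug tray, one to a pocket, so that each lies down inside its pocket. Then take the brush and sweep all the terracotta shards off the open end of the board into the white scrap trough (do not grip or press the shards with the fingers), and stand the brush back in the middle of its tile, bristles down. Leave the plant, the cup and the jar behind the board alone.

Things in the scene. Friction and masses are not known exactly. Their poses are not given: they have to be found in the camera images.
- station: fixed potting board with scrap trough. Origin: bench level, on the middle line of the board, 150 mm from its open end. Flat grey top 45 mm above the bench, 250 mm along x, 320 mm along y (-150 to +170). Wooden rims 10 mm wide, 10 mm high on both long sides (inner faces x = +-115 mm) and the +y end (inner face y = 160 mm). The -y end (y = -150 mm) is open and drops straight into the trough.
- trough_in (a point): middle of the floor of the white open-topped scrap trough (part of the potting board, same axes, at its -y end). Inside 238 mm along x, 104 mm along y from the board's edge to the far wall; floor 4 mm above the bench, walls on the other three sides 60 mm above the bench.
- tray: fixed dark plug tray at the +y side of the board, 120 mm along its x by 178 mm along its y, 50 mm high, with 2 x 3 open square pockets, each 54 x 54 mm inside and 46 mm deep (floor 4 mm above the bench); pocket centres at x = +-29 mm and y = -58, 0, +58 mm from its origin, walls 4 mm. Origin: centre of its underside, at bench level.
- tile: fixed white ceramic tile on the bench beyond the scrap trough, 200 mm along its x by 90 mm along its y, 10 mm thick: the brush's place. Origin: centre of its underside.
- brush_grip (a point): loose bench brush standing on its bristles on the tile, 0.16 kg: this point is the centre of its wooden back (160 mm along its x, 30 mm along its y, 26 mm high), 53 mm above the bristle ends. The stiff bristle block under it is 150 mm along x, 36 mm along y and 40 mm high; it behaves as a rigid block. Grip it across the back (along its y). z points up.
- bulb1_center (a point): loose brown flower bulb, 35 g, round, 44 mm high, with a flat root end 30 mm across, widest (40 mm) from 14 to 27 mm above the root end, and a pointed nose; firm, hard to crush; does not roll far. At the start it stands nose up on the board. This point: on its axis, half-way up (22 mm). Four to six of the bulbs are there; None from the start means absent.
- bulb2_center (a point): loose brown flower bulb, 35 g, round, 44 mm high, with a flat root end 30 mm across, widest (40 mm) from 14 to 27 mm above the root end, and a pointed nose; firm, hard to crush; does not roll far. At the start it stands nose up on the board. This point: on its axis, half-way up (22 mm). Four to six of the bulbs are there; None from the start means absent.
- bulb3_center (a point): loose brown flower bulb, 35 g, round, 44 mm high, with a flat root end 30 mm across, widest (40 mm) from 14 to 27 mm above the root end, and a pointed nose; firm, hard to crush; does not roll far. At the start it stands nose up on the board. This point: on its axis, half-way up (22 mm). Four to six of the bulbs are there; None from the start means absent.
- bulb4_center (a point): loose brown flower bulb, 35 g, round, 44 mm high, with a flat root end 30 mm across, widest (40 mm) from 14 to 27 mm above the root end, and a pointed nose; firm, hard to crush; does not roll far. At the start it stands nose up on the board. This point: on its axis, half-way up (22 mm). Four to six of the bulbs are there; None from the start means absent.
- bulb5_center (a point): loose brown flower bulb, 35 g, round, 44 mm high, with a flat root end 30 mm across, widest (40 mm) from 14 to 27 mm above the root end, and a pointed nose; firm, hard to crush; does not roll far. At the start it stands nose up on the board. This point: on its axis, half-way up (22 mm). Four to six of the bulbs are there; None from the start means absent.
- bulb6_center (a point): loose brown flower bulb, 35 g, round, 44 mm high, with a flat root end 30 mm across, widest (40 mm) from 14 to 27 mm above the root end, and a pointed nose; firm, hard to crush; does not roll far. At the start it stands nose up on the board. This point: on its axis, half-way up (22 mm). Four to six of the bulbs are there; None from the start means absent.
- shard1_center (a point): loose terracotta pot shard, a bent chunk 28 to 37 mm long, 31 to 35 mm wide and about 16 mm high, 30 g, lying on the board. This point: its middle, 9 mm above its underside. Two or three of the shards are there; None from the start means absent.
- shard2_center (a point): loose terracotta pot shard, a bent chunk 28 to 37 mm long, 31 to 35 mm wide and about 16 mm high, 30 g, lying on the board. This point: its middle, 9 mm above its underside. Two or three of the shards are there; None from the start means absent.
- shard3_center (a point): loose terracotta pot shard, a bent chunk 28 to 37 mm long, 31 to 35 mm wide and about 16 mm high, 30 g, lying on the board. This point: its middle, 9 mm above its underside. Two or three of the shards are there; None from the start means absent.
- potted: bystander behind the board, loose: young plant in a square black pot, 70 mm wide, 75 mm high (plant to 140 mm); origin under its centre. Leave it where it is.
- labelcup: bystander behind the board, loose: small terracotta cup, 72 mm wide, 80 mm high; origin under its centre. Leave it where it is.
- mister: bystander behind the board, loose: white round jar with green lid, 64 mm wide, 110 mm high; origin under its centre. Leave it where it is.
Mind the look-alikes: they are no part of the job. Leave any red look-alike of the part that bears bulb5_center alone. What is shaped like the part that bears bulb2_center but blue or green is not meant.

How it is judged:
On the way, in this order (a step that is already met when the one before it is completed fails the run):
1. every bulb lies inside a pocket of the plug tray (x of bulb1_center in the frame of tray between -0.058 and 0.058 m and y of bulb1_center in the frame of tray between -0.087 and 0.087 m and z of bulb1_center in the frame of tray between 0 and 0.038 m and x of bulb2_center in the frame of tray between -0.058 and 0.058 m and y of bulb2_center in the frame of tray between -0.087 and 0.087 m and z of bulb2_center in the frame of tray between 0 and 0.038 m and x of bulb3_center in the frame of tray between -0.058 and 0.058 m and y of bulb3_center in the frame of tray between -0.087 and 0.087 m and z of bulb3_center in the frame of tray between 0 and 0.038 m and x of bulb4_center in the frame of tray between -0.058 and 0.058 m and y of bulb4_center in the frame of tray between -0.087 and 0.087 m and z of bulb4_center in the frame of tray between 0 and 0.038 m and x of bulb5_center in the frame of tray between -0.058 and 0.058 m and y of bulb5_center in the frame of tray between -0.087 and 0.087 m and z of bulb5_center in the frame of tray between 0 and 0.038 m and x of bulb6_center in the frame of tray between -0.058 and 0.058 m and y of bulb6_center in the frame of tray between -0.087 and 0.087 m and z of bulb6_center in the frame of tray between 0 and 0.038 m), for 0.2 s.
2. the brush pushes a shard ((contact force between brush and shard1 above 0.03 N or contact force between brush and shard2 above 0.03 N or contact force between brush and shard3 above 0.03 N)), for 0.02 s.
3. every shard lies in the scrap trough (x of shard1_center in the frame of station between -0.122 and 0.122 m and y of shard1_center in the frame of station between -0.257 and -0.15 m and z of shard1_center in the frame of station between 0 and 0.045 m and x of shard2_center in the frame of station between -0.122 and 0.122 m and y of shard2_center in the frame of station between -0.257 and -0.15 m and z of shard2_center in the frame of station between 0 and 0.045 m and x of shard3_center in the frame of station between -0.122 and 0.122 m and y of shard3_center in the frame of station between -0.257 and -0.15 m and z of shard3_center in the frame of station between 0 and 0.045 m), for 0.2 s.
At the end, for the whole second after the job is handed in: Every bulb lies in the plug tray, centre under 38 mm above the bench (on a pocket floor, so one to a pocket); every shard lies in the trough, centre below the board top; the brush stands on its bristles on the tile, within 35 mm of its centre and 0.15 rad of upright, at rest (all of step 1 and all of step 3 and horizontal distance between brush and tile below 0.035 m and angle between brush_grip's own z axis and vertical below 0.15 rad and z of brush_grip in the frame of tile below 0.07 m and linear speed of brush below 0.03 m/s); the robot touches nothing.
It fails at once if a shard is gripped or pressed by the fingers (over 2.5 N) (contact force between the fingers and shard1 above 2.5 N or contact force between the fingers and shard2 above 2.5 N or contact force between the fingers and shard3 above 2.5 N).
It fails at once if the plant, cup or jar is moved more than 30 mm (distance of any of potted, labelcup, mister from where it was at the start of the episode above 0.03 m).
Of bulb1, bulb2, bulb3, bulb4, bulb5, bulb6 only 4 to 6 are there at a start; the rules pass over those that are not, and their reading is None.
Of shard1, shard2, shard3 only 2 to 3 are there at a start; the rules pass over those that are not, and their reading is None.
At some moment in a run one of bulb1, bulb2, bulb3, bulb4, bulb5, bulb6 may be knocked a few centimetres aside while the robot is not near it.
It also fails if it takes over 210 s, if anything falls off the work surface, if the arm or the gripper's body presses on something with over 40 N, if the wrist force passes 120 N, or if a joint passes its speed limit or range.

ROBOT

A 6-joint arm with a two-finger parallel gripper is mounted at the origin on the work surface. World frame = base frame: x ahead of the robot, y to its left, z up, the work surface at z = 0. Lengths are in m, angles in rad, forces in N, time in s.
With the tool pointing down it reaches from about 0.275 to 0.875 m from the base axis. Payload 12.5 kg.
Tool frame: the origin (TCP) lies at the centre of the arm's flange, where the gripper is bolted on; the fingertips stand 173 mm ahead of it and the grasp point (between the pads) lies 155 mm ahead of it; z points along the fingers, x is the direction in which the jaws open and shut, and the axes are right-handed (so a half turn about z gives the same grasp; the last joint's range is limited). The gripper opens to 85 mm and grips with 20 to 120 N. Pads are 22 mm wide; open, the fingers measure 114 mm over their backs; the gripper's body (76 mm by 85 mm) begins 54 mm behind the grasp point. The pads swing forward as they close: fully open they stand 13 mm farther back than shut.
Start: joints at [-1.262, 0.351, 1.652, -0, 1.139, -0.085], TCP at [0.211, -0.508, 0.405] pointing down, gripper open.
Joint ranges: [-2.75, 2.75], [-0.79, 2.1], [0.01, 2.65], [-1.57, 4.71], [0.07, 3.14], [-2.87, 2.87]. Speed limits (rad/s): [2.22, 2.22, 2.79, 3.14, 3.14, 3.14].

INTERFACE

Orientations are given as [roll, pitch, yaw] about the fixed x, y, z axes, in that order (R = Rz(yaw) Ry(pitch) Rx(roll)).
In Python, from rig import ctrl gives the robot as it stands.
- The arm moves only by the tool carry_out, never from a script. Its argument "plan" is a list of rows, each a list of 3 entries, a list of its own where there are three numbers: the turn, a rotation vector about the world's x, y, z in degrees, then the shift along the world's x, y, z in cm, then the finger opening in cm, from 0 to 8.54. In form: [[[wx, wy, wz], [tx, ty, tz], fingers], ...]. A call has exactly 5 rows; each row shifts and turns the commanded pose from where the row before left it; what a row does not reach is not made up. A row lasts 1/12 s, in which the tool goes at most 41.7 mm and 7.16 degrees, less where a joint would pass 70% of its speed; a pose out of reach is approached as far as the arm can. A call is refused whole if a number of a shift passes 4.17 or a number of a turn 7.16, either way. A call with a gripper value outside its range is refused whole. The fingers move at their own pace and stop on an object; "force" is the grip in N (left out, the last holds). Time passes only in rows, so rows that do not move let the fingers close, or fill a call up. It gives the time, the measured TCP pose, the force and the opening at its end, in the units of the state.
- ctrl.get_obs(): the state, without advancing time (a new reading comes with each control period).
- ctrl.capture(name): name is "side" or "top"; returns the picture (480x640x3 uint8, red, green, blue); there is no depth.
- ctrl.calibration(name): a dict with "fx", "fy", "cx", "cy" (pixels), "rvec" (rotation vector, rad) and "tvec" (3), from world to camera coordinates, as OpenCV has them. Camera axes: x right, y down, z forward; pixel columns grow to the right and rows downward; lengths in m; the calibration is good to about 2 mm. A picture is of the moment at which its call begins. calibration takes no time and is no camera call.
- ctrl.sign_off(): hands the job in, once; it reports no verdict.
The state is a dict: "clock": time; "q": joint angles; "joint_vel": joint speeds; "effort": joint torques, N m; "position": TCP position; "ee_rot": TCP orientation; "ft_force": force on the tool from outside, world axes, zero at the start; "torque": the same for the moment, N m; "finger_gap": finger opening in m.
Only numpy, scipy, OpenCV 4.12 (cv2) and the standard library are available. Lean on these libraries where they do the work, as an engineer would, in place of code of your own. Each camera call takes 0.05 s, during which the arm holds its last target. There are 200 camera calls.

## Working session

There is one attempt and no reset: what is moved stays moved. The work goes in short steps, Python scripts to look and compute and a tool call to move; the robot and the scene stay as the last step left them, time stands still between calls to the robot, and variables do not carry over. Pictures are saved under pics/ and viewed, about 12 in all and at most 16, crops included, and the job is handed in when it is done.

Besides the shell and the picture viewer there is one more tool, called after ">>>" as a command line: name --argument value ..., lists and objects as JSON in quotes. carry_out: Moves the arm, as the interface text tells. Its arguments: {"type":"object","properties":{"plan":{"type":"array"},"force":{"type":"number"}},"required":["plan"]}

```bash
ls; mkdir -p pics
cat > h.py <<'E'
import numpy as np, cv2
from rig import ctrl
def cam(n):
    c=ctrl.calibration(n);K=np.array([[c['fx'],0,c['cx']],[0,c['fy'],c['cy']],[0,0,1.]])
    return K,np.array(c['rvec'],float).reshape(3),np.array(c['tvec'],float).reshape(3)
def back(n,px,z):
    K,r,t=cam(n);R=cv2.Rodrigues(r)[0];C=-R.T@t
    px=np.atleast_2d(np.array(px,float));d=np.c_[px,np.ones(len(px))]@np.linalg.inv(K).T@R
    return C+d*((z-C[2])/d[:,2])[:,None]
def proj(n,P):
    K,r,t=cam(n);return cv2.projectPoints(np.atleast_2d(np.array(P,float)),r,t,K,None)[0][:,0]
def shot(n,f,crop=None,s=1):
    a=ctrl.capture(n)[:,:,::-1]
    if crop: x0,y0,x1,y1=crop;a=a[y0:y1,x0:x1]
    cv2.imwrite('pics/'+f,cv2.resize(a,None,fx=s,fy=s,interpolation=cv2.INTER_CUBIC))
E
python3 - <<'E'
from h import *
shot('top','t0.png');shot('side','s0.png')
for n in('top','side'):
    K,r,t=cam(n);print(n,K[0,0],-cv2.Rodrigues(r)[0].T@t)
print(ctrl.get_obs())
E
```

```text
pics
top 439.5738795702486 [ 0.43148572 -0.02904592  0.81736888]
side 437.94458724511674 [ 0.40142829 -0.5756222   0.55966065]
{'clock': 0.1, 'q': array([-1.26163422e+00,  3.51165410e-01,  1.65238048e+00,  2.55190630e-05,
        1.13910099e+00, -8.46395290e-02]), 'joint_vel': array([ 4.57569444e-05, -1.57452732e-03, -4.74684109e-04, -6.91789257e-04,
       -2.32719737e-04,  2.11791429e-03]), 'effort': array([ 8.26413798e-04, -5.06831288e+01, -2.91875446e+01, -1.03078235e-04,
        2.66916206e-03, -9.56706820e-07]), 'position': array([ 0.21100317, -0.50777904,  0.40421369]), 'ee_rot': array([-3.14148045e+00,  1.04849704e-03, -1.17700532e+00]), 'ft_force': array([ 0.6608029 , -0.54360239,  0.69673919]), 'torque': array([ 0.03388089, -0.01952048,  0.01839229]), 'finger_gap': 0.08567301873979938}
```

View pics/t0.png

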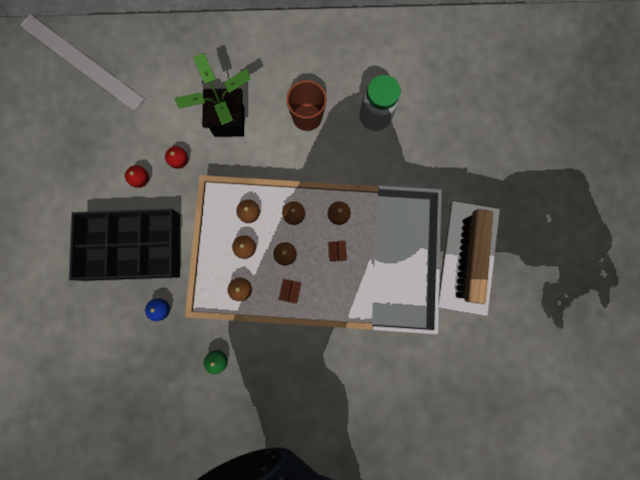

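View pics/s0.png

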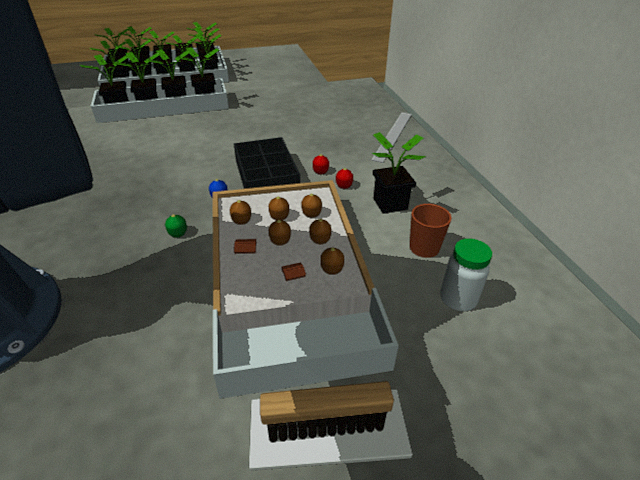

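The pictures show six brown bulbs on the board (top view: about (248,210), (293,212), (339,212), (244,246), (285,253), (239,289)), and two shards at (338,251) and (290,291). The tray is at the left and the brush on its tile at the right. The red, blue and green balls are look-alikes.

Run:
```python
from h import *
a=cv2.imread('pics/t0.png')
def crop(f,x0,y0,x1,y1,s):
    b=cv2.resize(a[y0:y1,x0:x1],None,fx=s,fy=s,interpolation=cv2.INTER_CUBIC)
    b=cv2.convertScaleAbs(b,alpha=1.4,beta=15)
    for x in range(x0,x1,20): cv2.line(b,((x-x0)*s,0),((x-x0)*s,6 if x%100 else 14),(0,255,255),1);cv2.putText(b,str(x),((x-x0)*s,18),0,.35,(0,255,255))
    for y in range(y0,y1,20): cv2.line(b,(0,(y-y0)*s),(6,(y-y0)*s),(0,255,255),1);cv2.putText(b,str(y),(8,(y-y0)*s+4),0,.35,(0,255,255))
    cv2.imwrite('pics/'+f,b)
crop('c1.png',180,170,380,320,4)
crop('c2.png',360,180,510,330,4)
crop('c3.png',60,200,200,290,5)
```

```text
(no output)
```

View pics/c1.png

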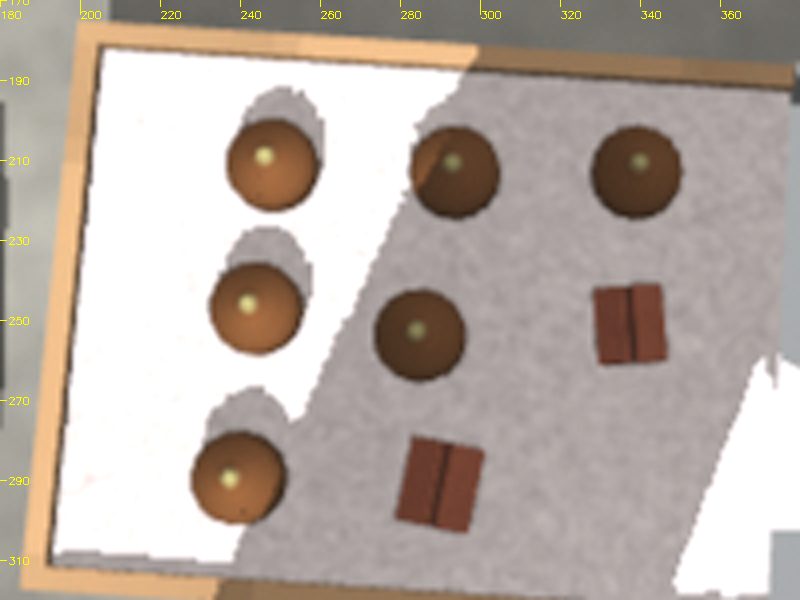

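View pics/c2.png

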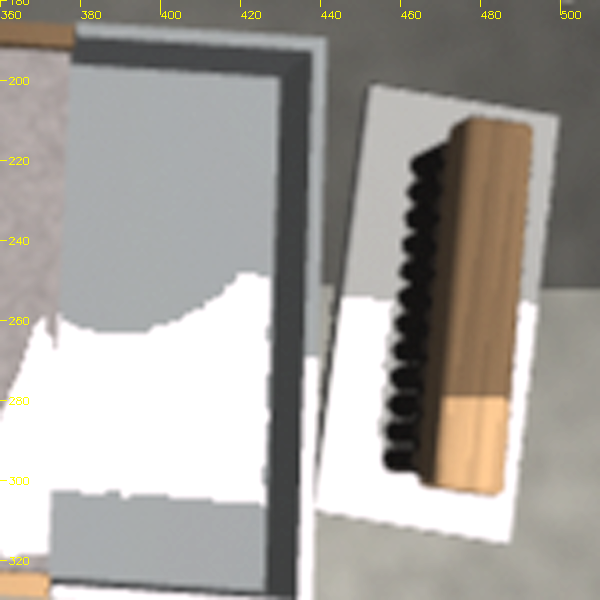

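View pics/c3.png

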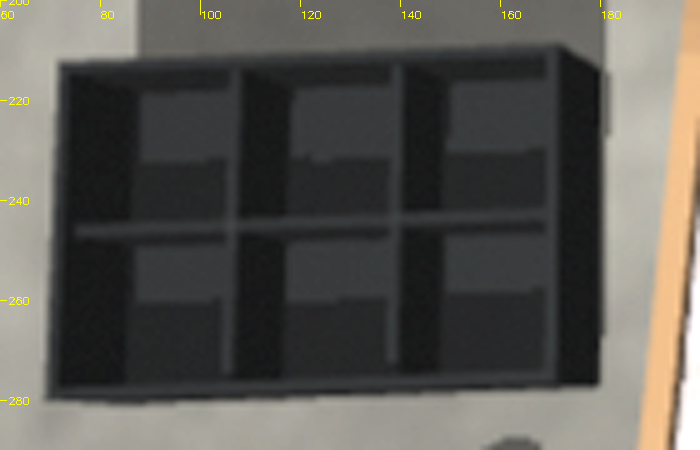

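Pixels read from the crops: bulbs as dark discs about 22 px wide, shard ridges near (337.5,251) and (290,291), brush back top corners (476.8,210.5), (492.8,211.3), (485.5,303.3), (469.3,301.8), plus tray, tile and rim corners. I convert them next and check the sizes.

Run:
```python
from h import *
np.set_printoptions(precision=4,suppress=True)
def P(l,s,o,z,n):
    p=back('top',np.array(l)/s+np.array(o),z)[:,:2];print(n);print(p);return p
b=P([(273,165),(455,172),(637,172),(257,309),(420,335),(239,478)],4,(180,170),.0655,'bulbs')
s=P([(630,324),(440,484)],4,(180,170),.06,'shards')
br=P([(467,122),(531,125),(502,493),(437,487)],4,(360,180),.076,'brush')
print('c',br.mean(0),np.linalg.norm(br-np.roll(br,-1,0),axis=1),np.degrees(np.arctan2(*(br[0]-br[3])[::-1])))
t=P([(370,87),(558,117),(510,542),(316,508)],4,(360,180),.010,'tile');print('c',t.mean(0),np.linalg.norm(t-np.roll(t,-1,0),axis=1),np.degrees(np.arctan2(*(t[0]-t[3])[::-1])))
r=P([(62,64),(557,46),(555,384),(48,399)],5,(60,200),.05,'tray');print('c',r.mean(0),np.linalg.norm(r-np.roll(r,-1,0),axis=1),np.degrees(np.arctan2(*(r[0]-r[3])[::-1])),np.degrees(np.arctan2(*(r[0]-r[1])[::-1])))
o=np.array([(78,22),(22,587)])/4+(180,170); q=np.array([(327,38)])/4+(360,180)
c=np.r_[back('top',o,.055),back('top',np.r_[q,[[437.5,332.5]]],.06)][:,:2];print('board outer',c)
c=P([(105,48),(52,565)],4,(180,170),.045,'inner');m=c.mean(0);d=(c[0]-c[1]);print(np.linalg.norm(d),np.degrees(np.arctan2(d[1],d[0])))
u=d/np.linalg.norm(d);v=np.array([-u[1],u[0]])
org=m-v*.160;print('station',org)
for n,p in(('bulbs',b),('shards',s),('brush',br.mean(0)[None]),('tray',r.mean(0)[None]),('tile',t.mean(0)[None])):print(n,np.c_[(p-org)@u,(p-org)@v].round(3).tolist())
```

```text
bulbs
[[ 0.5783  0.083 ]
 [ 0.5731  0.0039]
 [ 0.571  -0.0752]
 [ 0.5154  0.0902]
 [ 0.5024  0.0203]
 [ 0.4435  0.0981]]
shards
[[ 0.5053 -0.0702]
 [ 0.4388  0.0132]]
brush
[[ 0.5672 -0.31  ]
 [ 0.5652 -0.3372]
 [ 0.4102 -0.3125]
 [ 0.4133 -0.2857]]
c [ 0.489  -0.3114] [0.0273 0.157  0.027  0.1558] -8.95918468728012
tile
[[ 0.5971 -0.291 ]
 [ 0.5806 -0.3776]
 [ 0.3864 -0.3397]
 [ 0.4037 -0.2532]]
c [ 0.4919 -0.3154] [0.0881 0.1978 0.0881 0.197 ] -11.054080408324356
tray
[[0.5867 0.3981]
 [0.5886 0.222 ]
 [0.4687 0.2205]
 [0.4681 0.3971]]
c [0.528  0.3094] [0.1761 0.1199 0.1767 0.1186] 0.47987285779937455 90.61166480117268
board outer [[ 0.6475  0.1713]
 [ 0.3998  0.1928]
 [ 0.6093 -0.2574]
 [ 0.3632 -0.2341]]
inner
[[0.6379 0.1616]
 [0.4085 0.1828]]
0.2304654911185894 -5.278416621500921
station [0.5085 0.0129]
bulbs [[0.063, 0.076], [0.065, -0.003], [0.07, -0.082], [-0.0, 0.078], [-0.007, 0.007], [-0.073, 0.079]]
shards [[0.005, -0.083], [-0.069, -0.006]]
brush [[0.01, -0.325]]
tray [[-0.008, 0.297]]
tile [[0.014, -0.328]]
```

>>> carry_out --plan '[[[0,0,-1.54],[2.4,2.89,-0.5],6.2],[[0,0,-1.54],[2.4,2.89,-0.5],6.2],[[0,0,-1.54],[2.4,2.89,-0.5],6.2],[[0,0,-1.54],[2.4,2.89,-0.5],6.2],[[0,0,-1.54],[2.4,2.89,-0.5],6.2]]' --force 30

```text
clock: 0.52
position: [0.3317, -0.3618, 0.3793]
ee_rot: [3.141, 0.0, -1.313]
ft_force: [0.8, -0.4, -0.5]
finger_gap: 0.0619
```

>>> carry_out --plan '[[[0,0,-1.54],[2.4,2.89,-0.5],6.2],[[0,0,-1.54],[2.4,2.89,-0.5],6.2],[[0,0,-1.54],[2.4,2.89,-0.5],6.2],[[0,0,-1.54],[2.4,2.89,-0.5],6.2],[[0,0,-1.54],[2.4,2.89,-0.5],6.2]]'

```text
clock: 0.93
position: [0.4519, -0.2172, 0.3543]
ee_rot: [3.141, 0.0, -1.447]
ft_force: [0.4, 0.0, 0.5]
finger_gap: 0.0615
```

>>> carry_out --plan '[[[0,0,-1.54],[2.4,2.89,-0.5],6.2],[[0,0,-1.54],[2.4,2.89,-0.5],6.2],[[0,0,-1.54],[2.4,2.89,-0.5],6.2],[[0,0,-1.54],[2.4,2.89,-0.5],6.2],[[0,0,-1.54],[2.4,2.89,-0.5],6.2]]'

```text
clock: 1.35
position: [0.5719, -0.0726, 0.3292]
ee_rot: [3.141, 0.0, -1.581]
ft_force: [-0.1, -0.7, 0.0]
finger_gap: 0.0621
```

>>> carry_out --plan '[[[0,0,0],[-0.1,-0.25,-3.5],6.2],[[0,0,0],[0,0,-3.5],6.2],[[0,0,0],[0,0,-2],6.2],[[0,0,0],[0,0,-1.5],6.2],[[0,0,0],[0,0,0],3]]'

```text
clock: 1.77
position: [0.569, -0.0766, 0.2214]
ee_rot: [3.136, 0.001, -1.58]
ft_force: [-0.6, 0.4, -0.7]
finger_gap: 0.0511
```

>>> carry_out --plan '[[[0,0,0],[0,0,0],3],[[0,0,0],[0,0,0],3],[[0,0,0],[0,0,0],3],[[0,0,0],[0,0,0],3],[[0,0,0],[0,0,0.5],3]]'

```text
clock: 2.18
position: [0.5699, -0.0769, 0.2299]
ee_rot: [3.141, 0.0, -1.58]
ft_force: [-0.0, 0.3, -0.6]
finger_gap: 0.0383
```

Run:
```python
from h import *
shot('side','s1.png',(200,130,420,300),3);o=ctrl.get_obs();print(o['position'],o['finger_gap'],o['ft_force'])
```

```text
[ 0.57028074 -0.07695142  0.23118216] 0.03856982890127665 [ 0.03535085 -0.65472526  0.30972261]
```

View pics/s1.png

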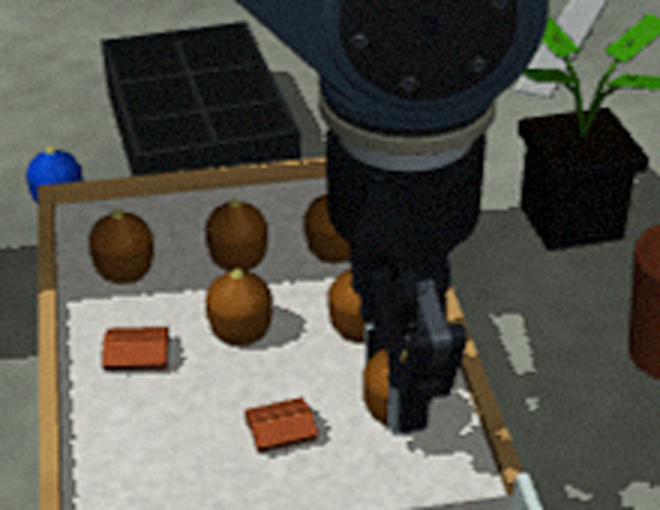

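The picture shows bulb 3 between the fingers, gap 38 mm, so it is held. The other bulbs and both shards are unmoved.

>>> carry_out --plan '[[[0,0,0],[0,0,3.5],3],[[0,0,0],[0,0,3.5],3],[[0,0,0],[-0.12,4.04,0],3],[[0,0,0],[-0.12,4.04,0],3],[[0,0,0],[-0.12,4.04,0],3]]'

```text
clock: 2.65
position: [0.5663, 0.0453, 0.3011]
ee_rot: [-3.139, 0.0, -1.582]
ft_force: [1.0, -0.7, -0.5]
finger_gap: 0.0383
```

>>> carry_out --plan '[[[0,0,0],[-0.12,4.04,0],3],[[0,0,0],[-0.12,4.04,0],3],[[0,0,0],[-0.12,4.04,0],3],[[0,0,0],[-0.12,4.04,0],3],[[0,0,0],[-0.12,4.04,0],3]]'

```text
clock: 3.07
position: [0.56, 0.2483, 0.3005]
ee_rot: [-3.141, 0.0, -1.58]
ft_force: [0.1, -0.7, -0.9]
finger_gap: 0.0387
```

>>> carry_out --plan '[[[0,0,0],[-0.12,4.04,0],3],[[0,0,0],[-0.12,4.04,0],3],[[0,0,0],[-0.12,4.04,0],3],[[0,0,0],[0,0,-3.5],3],[[0,0,0],[0,0,-3.2],3]]'

```text
clock: 3.48
position: [0.5565, 0.37, 0.2336]
ee_rot: [-3.138, 0.002, -1.577]
ft_force: [0.1, -0.5, -0.3]
finger_gap: 0.0385
```

Run:
```python
from h import *
a=ctrl.capture('side');cv2.imwrite('pics/s2.png',cv2.resize(a[90:250,180:400,::-1],None,fx=3,fy=3));o=ctrl.get_obs();print(o['position'],o['ee_rot'],o['finger_gap'])
```

```text
[0.55484313 0.36780654 0.2257568 ] [ 3.13560216 -0.00346923 -1.57831201] 0.038427075661049394
```

View pics/s2.png

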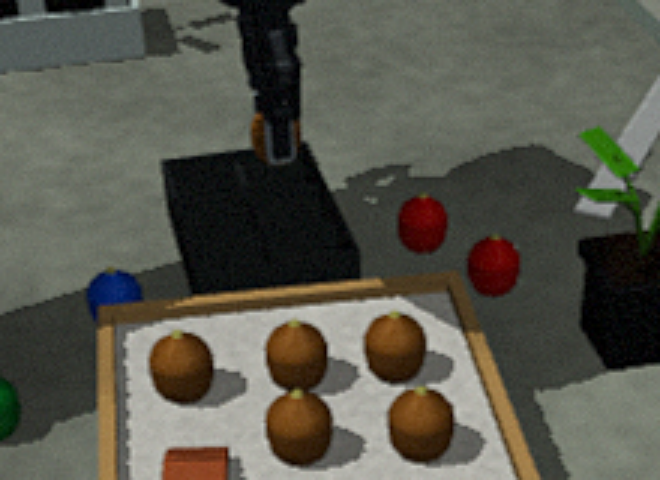

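Bulb 3 hangs over the far pocket with its tips just above the tray. The other five bulbs are in place. I release it and go back for the next.

>>> carry_out --plan '[[[0,0,0],[0,0,0],3.8],[[0,0,0],[0,0,0],5.5],[[0,0,0],[0,0,0],5.5],[[0,0,0],[0,0,0],5.5],[[0,0,0],[0,0,3.5],6.2]]'

```text
clock: 3.95
position: [0.5559, 0.3665, 0.2639]
ee_rot: [3.135, -0.004, -1.581]
ft_force: [0.2, 0.0, -1.2]
finger_gap: 0.0623
```

>>> carry_out --plan '[[[0,0,0],[0,0,3.5],6.2],[[0,0,0],[0.18,-4.04,0],6.2],[[0,0,0],[0.18,-4.04,0],6.2],[[0,0,0],[0.18,-4.04,0],6.2],[[0,0,0],[0.18,-4.04,0],6.2]]'

```text
clock: 4.37
position: [0.5639, 0.2041, 0.3046]
ee_rot: [-3.139, 0.001, -1.58]
ft_force: [1.5, -0.3, 0.1]
finger_gap: 0.0619
```

```bash
cat >> h.py <<'E'
def bulbs(n='side',show=None):
    a=ctrl.capture(n);h=cv2.cvtColor(a,cv2.COLOR_RGB2HSV)
    m=((h[...,0]>=9)&(h[...,0]<=20)&(h[...,1]>120)).astype(np.uint8)
    q=proj(n,[[.615,.14,.07],[.425,.155,.07],[.395,-.1,.07],[.6,-.13,.07]]).astype(np.int32)
    k=np.zeros_like(m);cv2.fillConvexPoly(k,cv2.convexHull(q),1);m=cv2.morphologyEx(m&k,cv2.MORPH_OPEN,np.ones((3,3)))
    _,_,st,ce=cv2.connectedComponentsWithStats(m)
    for s,c in zip(st[1:],ce[1:]):
        if s[4]>60: print(s.tolist(),c.round(1),back(n,[c],.066)[0,:2].round(4))
E
python3 - <<'E'
from h import *
bulbs('side');bulbs('top');o=ctrl.get_obs();print(o['position'])
E
```

```text
[289, 183, 33, 7, 129] [305.6 186.3] [0.583  0.1447]
[251, 189, 18, 5, 67] [259.4 190.9] [0.49   0.1527]
[302, 196, 20, 21, 358] [311.4 205.6] [0.577  0.0777]
[269, 198, 20, 22, 352] [278.3 208.3] [0.5144 0.0859]
[230, 201, 21, 23, 374] [240.  212.2] [0.443  0.0928]
[269, 221, 21, 24, 409] [279.2 232.3] [0.5013 0.0156]
[310, 220, 21, 24, 403] [319.9 231.4] [ 0.5713 -0.0009]
[234, 240, 20, 12, 145] [242.8 246.4] [ 0.4338 -0.0049]
[282, 265, 18, 14, 153] [290.6 271.6] [ 0.4985 -0.0856]
[237, 200, 22, 22, 373] [247.8 210.9] [0.5789 0.0836]
[283, 202, 22, 22, 366] [293.4 212.6] [0.5737 0.0045]
[233, 236, 22, 22, 375] [243.7 246.8] [0.5162 0.0911]
[274, 243, 22, 22, 371] [284.6 253.5] [0.5029 0.0209]
[228, 279, 23, 22, 392] [239.3 289.2] [0.4439 0.0988]
[0.56458924 0.20117872 0.30446112]
```

>>> carry_out --plan '[[[0,0,0],[0.2,-4.0,0],6.2],[[0,0,0],[0.2,-4.0,0],6.2],[[0,0,0],[0.2,-4.0,0],6.2],[[0,0,0],[0.2,-4.0,0],6.2],[[0,0,0],[0.1,-4.0,0],6.2]]'

```text
clock: 4.88
position: [0.5732, 0.0044, 0.3042]
ee_rot: [-3.139, -0.0, -1.58]
ft_force: [1.1, 0.2, 0.4]
finger_gap: 0.0617
```

>>> carry_out --plan '[[[0,0,0],[0,0,-3.3],6.2],[[0,0,0],[0,0,-3],6.2],[[0,0,0],[0,0,-1.5],6.2],[[0,0,0],[0,0,0],6.2],[[0,0,0],[0,0,0],6.2]]'

```text
clock: 5.3
position: [0.5734, 0.0061, 0.2255]
ee_rot: [-3.141, 0.0, -1.58]
ft_force: [0.2, 0.3, 0.7]
finger_gap: 0.0618
```

>>> carry_out --plan '[[[0,0,0],[0,0,0],3],[[0,0,0],[0,0,0],3],[[0,0,0],[0,0,0],3],[[0,0,0],[0,0,0],3],[[0,0,0],[0,0,0],3]]'

```text
clock: 5.72
position: [0.5737, 0.0061, 0.2268]
ee_rot: [-3.138, -0.0, -1.58]
ft_force: [-1.1, 0.8, 6.6]
finger_gap: 0.0382
```

>>> carry_out --plan '[[[0,0,0],[0,0,3.85],3],[[0,0,0],[0,0,3.85],3],[[0,0,0],[-0.2,3.79,0],3],[[0,0,0],[-0.2,3.79,0],3],[[0,0,0],[-0.2,3.79,0],3]]'

```text
clock: 6.13
position: [0.567, 0.1208, 0.3039]
ee_rot: [-3.138, 0.001, -1.581]
ft_force: [1.5, -0.2, -0.9]
finger_gap: 0.0384
```

>>> carry_out --plan '[[[0,0,0],[-0.2,3.79,0],3],[[0,0,0],[-0.2,3.79,0],3],[[0,0,0],[-0.2,3.79,0],3],[[0,0,0],[-0.2,3.79,0],3],[[0,0,0],[-0.2,3.79,0],3]]'

```text
clock: 6.55
position: [0.5566, 0.3113, 0.3032]
ee_rot: [-3.14, 0.001, -1.58]
ft_force: [0.7, -0.7, -1.6]
finger_gap: 0.0384
```

>>> carry_out --plan '[[[0,0,0],[0,0,-4],3],[[0,0,0],[0,0,-2.2],3],[[0,0,0],[0,0,-0.8],3],[[0,0,0],[0,0,0],3],[[0,0,0],[0,0,0],3]]'

```text
clock: 6.97
position: [0.5575, 0.3091, 0.2332]
ee_rot: [-3.14, 0.001, -1.581]
ft_force: [0.7, -0.6, 0.5]
finger_gap: 0.0381
```

>>> carry_out --plan '[[[0,0,0],[0,0,0],5.5],[[0,0,0],[0,0,0],5.5],[[0,0,0],[0,0,0],5.5],[[0,0,0],[0,0,3.5],6.2],[[0,0,0],[0,0,3.5],6.2]]'

```text
clock: 7.38
position: [0.5567, 0.3088, 0.3016]
ee_rot: [3.139, -0.001, -1.58]
ft_force: [-0.0, 0.6, -0.4]
finger_gap: 0.0617
```

>>> carry_out --plan '[[[0,0,0],[0.36,-3.76,0],6.2],[[0,0,0],[0.36,-3.76,0],6.2],[[0,0,0],[0.36,-3.76,0],6.2],[[0,0,0],[0,0,0],6.2],[[0,0,0],[0,0,0],6.2]]'

```text
clock: 7.8
position: [0.5682, 0.1947, 0.3026]
ee_rot: [-3.141, 0.0, -1.583]
ft_force: [-0.8, 0.8, -0.5]
finger_gap: 0.0617
```

Run:
```python
from h import *
bulbs('top');o=ctrl.get_obs();print(o['position'])
```

```text
[237, 200, 22, 22, 373] [247.8 210.9] [0.5788 0.0837]
[233, 236, 22, 22, 374] [243.7 246.8] [0.5163 0.0911]
[274, 243, 22, 22, 372] [284.6 253.5] [0.5028 0.0209]
[228, 278, 23, 23, 395] [239.3 289.2] [0.4441 0.0988]
[0.56807205 0.19589951 0.30241871]
```

>>> carry_out --plan '[[[0,0,0],[0.35,-3.75,0],6.2],[[0,0,0],[0.35,-3.75,0],6.2],[[0,0,0],[0.35,-3.75,0],6.2],[[0,0,0],[0,0,0],6.2],[[0,0,0],[0,0,-3.3],6.2]]'

```text
clock: 8.27
position: [0.5805, 0.0834, 0.2737]
ee_rot: [-3.131, 0.001, -1.582]
ft_force: [0.7, 0.4, -0.0]
finger_gap: 0.062
```

>>> carry_out --plan '[[[0,0,0],[0,0,-3],6.2],[[0,0,0],[0,0,-1.4],6.2],[[0,0,0],[0,0,0],6.2],[[0,0,0],[0,0,0],3],[[0,0,0],[0,0,0],3]]'

```text
clock: 8.68
position: [0.5789, 0.0846, 0.226]
ee_rot: [-3.14, 0.0, -1.579]
ft_force: [-1.4, 1.6, 9.5]
finger_gap: 0.0388
```

>>> carry_out --plan '[[[0,0,0],[0,0,0],3],[[0,0,0],[0,0,0],3],[[0,0,0],[0,0,0],3],[[0,0,0],[0,0,3.85],3],[[0,0,0],[0,0,3.85],3]]'

```text
clock: 9.1
position: [0.5778, 0.0838, 0.3015]
ee_rot: [3.138, -0.0, -1.58]
ft_force: [0.5, 0.9, -0.3]
finger_gap: 0.0385
```

>>> carry_out --plan '[[[0,0,0],[-0.41,3.35,0],3],[[0,0,0],[-0.41,3.35,0],3],[[0,0,0],[-0.41,3.35,0],3],[[0,0,0],[-0.41,3.35,0],3],[[0,0,0],[-0.41,3.35,0],3]]'

```text
clock: 9.52
position: [0.5574, 0.2528, 0.3024]
ee_rot: [-3.141, 0.0, -1.58]
ft_force: [1.1, -0.4, 0.6]
finger_gap: 0.0385
```

>>> carry_out --plan '[[[0,0,0],[0,0,-4],3],[[0,0,0],[0,0,-2.2],3],[[0,0,0],[0,0,-0.8],3],[[0,0,0],[0,0,0],3],[[0,0,0],[0,0,0],3]]'

```text
clock: 9.93
position: [0.5583, 0.2512, 0.2327]
ee_rot: [-3.141, 0.0, -1.581]
ft_force: [0.6, -0.6, 1.1]
finger_gap: 0.0382
```

>>> carry_out --plan '[[[0,0,0],[0,0,0],5.5],[[0,0,0],[0,0,0],5.5],[[0,0,0],[0,0,0],5.5],[[0,0,0],[0,0,3.5],6.2],[[0,0,0],[0,0,3.5],6.2]]'

```text
clock: 10.35
position: [0.5575, 0.251, 0.3017]
ee_rot: [3.139, -0.001, -1.58]
ft_force: [-0.4, 0.3, 0.1]
finger_gap: 0.062
```

>>> carry_out --plan '[[[0,0,0],[0,-2.5,0],6.2],[[0,0,0],[0,-2.5,0],6.2],[[0,0,0],[0,0,0],6.2],[[0,0,0],[0,0,0],6.2],[[0,0,0],[0,0,0],6.2]]'

```text
clock: 10.77
position: [0.5579, 0.2015, 0.3021]
ee_rot: [-3.141, 0.0, -1.581]
ft_force: [-0.4, 0.3, -0.4]
finger_gap: 0.0619
```

Run:
```python
from h import *
bulbs('top');o=ctrl.get_obs();print(o['position'])
```

```text
[233, 236, 22, 22, 375] [243.7 246.8] [0.5162 0.0911]
[274, 243, 22, 22, 372] [284.6 253.5] [0.5028 0.0209]
[228, 278, 23, 23, 394] [239.3 289.1] [0.4441 0.0987]
[0.55790737 0.20180624 0.30191086]
```

>>> carry_out --plan '[[[0,0,0],[-1.4,-3.7,0],6.2],[[0,0,0],[-1.4,-3.7,0],6.2],[[0,0,0],[-1.4,-3.7,0],6.2],[[0,0,0],[0,0,0],6.2],[[0,0,0],[0,0,-3.3],6.2]]'

```text
clock: 11.23
position: [0.5173, 0.0896, 0.273]
ee_rot: [-3.133, 0.001, -1.582]
ft_force: [2.3, 0.0, -0.3]
finger_gap: 0.0629
```

>>> carry_out --plan '[[[0,0,0],[0,0,-3],6.2],[[0,0,0],[0,0,-1.4],6.2],[[0,0,0],[0,0,0],6.2],[[0,0,0],[0,0,0],3],[[0,0,0],[0,0,0],3]]'

```text
clock: 11.65
position: [0.5164, 0.0908, 0.2257]
ee_rot: [-3.14, 0.0, -1.58]
ft_force: [-1.2, -0.3, 11.4]
finger_gap: 0.0389
```

>>> carry_out --plan '[[[0,0,0],[0,0,0],3],[[0,0,0],[0,0,0],3],[[0,0,0],[0,0,0],3],[[0,0,0],[0,0,3.85],3],[[0,0,0],[0,0,3.85],3]]'

```text
clock: 12.07
position: [0.5153, 0.0903, 0.3016]
ee_rot: [3.138, -0.0, -1.58]
ft_force: [0.8, -0.3, 0.6]
finger_gap: 0.0388
```

>>> carry_out --plan '[[[0,0,0],[-0.22,3.46,0],3],[[0,0,0],[-0.22,3.46,0],3],[[0,0,0],[-0.22,3.46,0],3],[[0,0,0],[-0.22,3.46,0],3],[[0,0,0],[-0.22,3.46,0],3]]'

```text
clock: 12.48
position: [0.5044, 0.2649, 0.3023]
ee_rot: [-3.141, 0.0, -1.58]
ft_force: [0.4, -1.3, -0.2]
finger_gap: 0.0384
```

>>> carry_out --plan '[[[0,0,0],[-0.22,3.46,0],3],[[0,0,0],[-0.22,3.46,0],3],[[0,0,0],[-0.22,3.46,0],3],[[0,0,0],[0,0,0],3],[[0,0,0],[0,0,-3],3]]'

```text
clock: 12.9
position: [0.4989, 0.3697, 0.2764]
ee_rot: [-3.134, 0.005, -1.577]
ft_force: [1.2, -0.1, 0.2]
finger_gap: 0.0384
```

>>> carry_out --plan '[[[0,0,0],[0,0,-2.5],3],[[0,0,0],[0,0,-1.5],3],[[0,0,0],[0,0,0],3],[[0,0,0],[0,0,0],3],[[0,0,0],[0,0,0],3]]'

```text
clock: 13.32
position: [0.4987, 0.3672, 0.2331]
ee_rot: [-3.14, 0.001, -1.58]
ft_force: [0.4, -0.4, 0.4]
finger_gap: 0.0382
```

>>> carry_out --plan '[[[0,0,0],[0,0,0],5.5],[[0,0,0],[0,0,0],5.5],[[0,0,0],[0,0,0],5.5],[[0,0,0],[0,0,3.5],6.2],[[0,0,0],[0,0,3.5],6.2]]'

```text
clock: 13.73
position: [0.4979, 0.3668, 0.3013]
ee_rot: [3.138, -0.002, -1.58]
ft_force: [0.4, 0.4, 1.1]
finger_gap: 0.0621
```

>>> carry_out --plan '[[[0,0,0],[0,-3.65,0],6.2],[[0,0,0],[0,-3.65,0],6.2],[[0,0,0],[0,-3.65,0],6.2],[[0,0,0],[0,-3.65,0],6.2],[[0,0,0],[0,0,0],6.2]]'

```text
clock: 14.15
position: [0.4981, 0.2167, 0.3021]
ee_rot: [3.141, -0.001, -1.583]
ft_force: [-0.3, -0.3, -0.0]
finger_gap: 0.0621
```

Run:
```python
from h import *
bulbs('top');o=ctrl.get_obs();print(o['position']);bulbs('side')
```

```text
[274, 243, 22, 22, 372] [284.6 253.5] [0.5028 0.0209]
[228, 279, 23, 22, 393] [239.3 289.2] [0.4439 0.0988]
[0.4984056  0.21873129 0.30230515]
[290, 184, 32, 6, 129] [305.5 186.4] [0.5827 0.1443]
[226, 189, 42, 8, 159] [246.4 192.3] [0.4645 0.1548]
[230, 201, 21, 23, 374] [240.  212.1] [0.443  0.0929]
[269, 221, 21, 24, 405] [279.2 232.3] [0.5013 0.0156]
[234, 239, 19, 13, 153] [243.2 246. ] [ 0.4346 -0.0041]
[285, 265, 20, 13, 142] [295.2 271.2] [ 0.5057 -0.0868]
```

>>> carry_out --plan '[[[0,0,0],[0.09,-3.96,0],6.2],[[0,0,0],[0.09,-3.96,0],6.2],[[0,0,0],[0.09,-3.96,0],6.2],[[0,0,0],[0.09,-3.96,0],6.2],[[0,0,0],[0.09,-3.96,0],6.2]]'

```text
clock: 14.67
position: [0.5029, 0.0225, 0.302]
ee_rot: [-3.141, 0.0, -1.578]
ft_force: [1.0, 1.2, -0.1]
finger_gap: 0.062
```

>>> carry_out --plan '[[[0,0,0],[0,0,-1],6.2],[[0,0,0],[0,0,-3],6.2],[[0,0,0],[0,0,-2.5],6.2],[[0,0,0],[0,0,-1.2],6.2],[[0,0,0],[0,0,0],6.2]]'

```text
clock: 15.08
position: [0.5024, 0.0241, 0.2224]
ee_rot: [3.138, 0.0, -1.579]
ft_force: [-0.6, 0.0, -0.0]
finger_gap: 0.0621
```

>>> carry_out --plan '[[[0,0,0],[0,0,0],3],[[0,0,0],[0,0,0],3],[[0,0,0],[0,0,0],3],[[0,0,0],[0,0,0],3],[[0,0,0],[0,0,0],3]]'

```text
clock: 15.5
position: [0.5032, 0.0234, 0.2258]
ee_rot: [-3.139, 0.0, -1.58]
ft_force: [0.1, 3.4, 7.2]
finger_gap: 0.0384
```

>>> carry_out --plan '[[[0,0,0],[0,0,3.85],3],[[0,0,0],[0,0,3.85],3],[[0,0,0],[-0.05,3.6,0],3],[[0,0,0],[-0.05,3.6,0],3],[[0,0,0],[-0.05,3.6,0],3]]'

```text
clock: 15.92
position: [0.5011, 0.1321, 0.3029]
ee_rot: [-3.139, 0.0, -1.582]
ft_force: [0.5, 0.4, -1.1]
finger_gap: 0.0382
```

>>> carry_out --plan '[[[0,0,0],[-0.05,3.6,0],3],[[0,0,0],[-0.05,3.6,0],3],[[0,0,0],[-0.05,3.6,0],3],[[0,0,0],[-0.05,3.6,0],3],[[0,0,0],[-0.05,3.6,0],3]]'

```text
clock: 16.33
position: [0.4983, 0.313, 0.3022]
ee_rot: [-3.141, 0.0, -1.58]
ft_force: [-0.1, -0.5, 0.6]
finger_gap: 0.0386
```

>>> carry_out --plan '[[[0,0,0],[0,0,-3.5],3],[[0,0,0],[0,0,-2.4],3],[[0,0,0],[0,0,-1.1],3],[[0,0,0],[0,0,0],3],[[0,0,0],[0,0,0],3]]'

```text
clock: 16.75
position: [0.4991, 0.3109, 0.2323]
ee_rot: [-3.142, -0.0, -1.581]
ft_force: [0.9, 0.1, 0.7]
finger_gap: 0.0382
```

>>> carry_out --plan '[[[0,0,0],[0,-0.2,0],3],[[0,0,0],[0,0,0],5.5],[[0,0,0],[0,0,0],5.5],[[0,0,0],[0,0,0],5.5],[[0,0,0],[0,0,3.5],6.2]]'

```text
clock: 17.17
position: [0.4975, 0.3083, 0.2623]
ee_rot: [3.134, -0.004, -1.58]
ft_force: [0.2, 0.3, -0.6]
finger_gap: 0.062
```

>>> carry_out --plan '[[[0,0,0],[0,0,3.5],6.2],[[0,0,0],[-1,-3.5,0],6.2],[[0,0,0],[-1,-3.5,0],6.2],[[0,0,0],[-1,-2,0],6.2],[[0,0,0],[0,0,0],6.2]]'

```text
clock: 17.58
position: [0.4674, 0.2163, 0.3021]
ee_rot: [3.141, -0.001, -1.582]
ft_force: [0.4, -0.2, 0.0]
finger_gap: 0.0622
```

Run:
```python
from h import *
bulbs('top');o=ctrl.get_obs();print(o['position']);bulbs('side')
```

```text
[228, 278, 23, 23, 396] [239.3 289.1] [0.4441 0.0988]
[0.46832597 0.21777557 0.30232778]
[280, 186, 20, 5, 80] [289.2 187.9] [0.5498 0.1475]
[226, 191, 26, 6, 98] [238.5 193.2] [0.4489 0.1557]
[230, 201, 21, 23, 372] [240.  212.1] [0.443  0.0932]
[234, 239, 21, 13, 152] [244.1 246. ] [ 0.4361 -0.0044]
[290, 265, 15, 12, 97] [296.7 270.9] [ 0.5082 -0.0867]
```

>>> carry_out --plan '[[[0,0,0],[-0.8,-4.0,0],6.2],[[0,0,0],[-0.8,-4.0,0],6.2],[[0,0,0],[-0.8,-4.0,0],6.2],[[0,0,0],[0,0,0],6.2],[[0,0,0],[0,0,-3.3],6.2]]'

```text
clock: 18.1
position: [0.447, 0.0984, 0.2726]
ee_rot: [-3.132, 0.001, -1.583]
ft_force: [3.1, -0.1, 0.5]
finger_gap: 0.0621
```

>>> carry_out --plan '[[[0,0,0],[0,0,-3],6.2],[[0,0,0],[0,0,-1.4],6.2],[[0,0,0],[0,0,0],6.2],[[0,0,0],[0,0,0],3],[[0,0,0],[0,0,0],3]]'

```text
clock: 18.52
position: [0.4455, 0.0997, 0.2256]
ee_rot: [-3.14, 0.0, -1.58]
ft_force: [-0.2, 1.4, 8.4]
finger_gap: 0.039
```

>>> carry_out --plan '[[[0,0,0],[0,0,0],3],[[0,0,0],[0,0,0],3],[[0,0,0],[0,0,0],3],[[0,0,0],[0,0,3.85],3],[[0,0,0],[0,0,3.85],3]]'

```text
clock: 18.93
position: [0.4442, 0.0991, 0.3017]
ee_rot: [3.137, -0.001, -1.58]
ft_force: [1.3, -0.4, 0.6]
finger_gap: 0.0386
```

>>> carry_out --plan '[[[0,0,0],[1.38,3.8,0],3],[[0,0,0],[1.38,3.8,0],3],[[0,0,0],[1.38,3.8,0],3],[[0,0,0],[1.38,3.8,0],3],[[0,0,0],[0,0,0],3]]'

```text
clock: 19.35
position: [0.5012, 0.256, 0.3026]
ee_rot: [-3.138, 0.002, -1.577]
ft_force: [0.7, 0.1, 0.2]
finger_gap: 0.0383
```

>>> carry_out --plan '[[[0,0,0],[0,0,-3.5],3],[[0,0,0],[0,0,-2.4],3],[[0,0,0],[0,0,-1.1],3],[[0,0,0],[0,0,0],3],[[0,0,0],[0,0,0],3]]'

```text
clock: 19.77
position: [0.5002, 0.251, 0.2323]
ee_rot: [-3.142, 0.0, -1.58]
ft_force: [0.6, -0.6, 0.1]
finger_gap: 0.0388
```

>>> carry_out --plan '[[[0,0,0],[0,0,0],5.5],[[0,0,0],[0,0,0],5.5],[[0,0,0],[0,0,0],5.5],[[0,0,0],[0,0,3.5],6.2],[[0,0,0],[0,0,3.5],6.2]]'

```text
clock: 20.18
position: [0.4996, 0.2509, 0.3019]
ee_rot: [3.139, -0.001, -1.58]
ft_force: [0.1, 0.3, 0.9]
finger_gap: 0.0621
```

>>> carry_out --plan '[[[0,0,0],[-0.1,-3.75,0],6.2],[[0,0,0],[-0.1,-3.75,0],6.2],[[0,0,0],[-0.1,-3.75,0],6.2],[[0,0,0],[-0.1,-3.75,0],6.2],[[0,0,0],[-0.1,-3.75,0],6.2]]'

```text
clock: 20.6
position: [0.4946, 0.062, 0.3026]
ee_rot: [-3.14, 0.0, -1.58]
ft_force: [0.6, -0.5, 0.1]
finger_gap: 0.0617
```

>>> carry_out --plan '[[[0,0,-0.85],[-0.1,-3.75,0],6.2],[[0,0,-0.85],[-0.1,-3.75,0],6.2],[[0,0,-0.85],[-0.1,-3.75,0],6.2],[[0,0,-0.85],[-0.1,-3.75,0],6.2],[[0,0,-0.85],[-0.1,-3.75,0],6.2]]'

```text
clock: 21.02
position: [0.4896, -0.1258, 0.3026]
ee_rot: [-3.14, -0.0, -1.655]
ft_force: [0.4, 1.6, 0.3]
finger_gap: 0.0619
```

>>> carry_out --plan '[[[0,0,-0.85],[0,-3.75,0],6.2],[[0,0,-0.85],[0,-3.75,0],6.2],[[0,0,-0.85],[0,-3.75,0],6.2],[[0,0,-0.85],[0,-3.75,0],6.2],[[0,0,-0.85],[0,-3.75,0],6.2]]'

```text
clock: 21.43
position: [0.4896, -0.3134, 0.3026]
ee_rot: [-3.14, -0.001, -1.729]
ft_force: [1.3, 0.3, -0.4]
finger_gap: 0.0622
```

Run:
```python
from h import *
a=ctrl.capture('top')[:,:,::-1];a=cv2.convertScaleAbs(a,alpha=1.6,beta=15);cv2.imwrite('pics/t3.png',a)
cv2.imwrite('pics/t3c.png',cv2.resize(a[190:310,60:380],None,fx=2.5,fy=2.5,interpolation=cv2.INTER_CUBIC));print(ctrl.get_obs()['position'])
```

```text
[ 0.48938093 -0.31868542  0.3028969 ]
```

View pics/t3c.png

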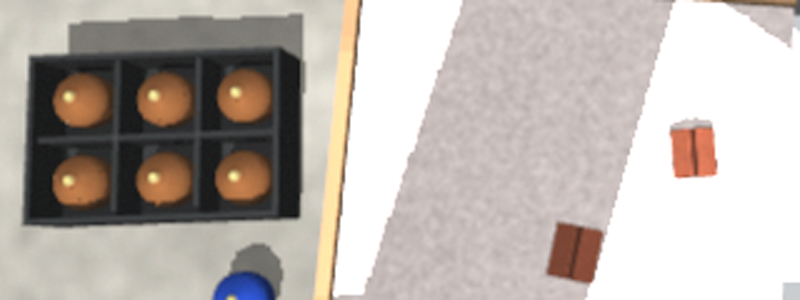

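The picture shows all six bulbs upright in their own pockets, and the shards unmoved near (337.6,250) and (290,291). The brush comes next.

>>> carry_out --plan '[[[0,0,0],[0,0,0],6.2],[[0,0,0],[0,0,-2],6.2],[[0,0,0],[0,0,-2],6.2],[[0,0,0],[0,0,0],6.2],[[0,0,0],[0,0,0],6.2]]' --force 80

```text
clock: 21.9
position: [0.49, -0.3106, 0.2617]
ee_rot: [3.14, 0.001, -1.728]
ft_force: [0.5, 0.8, 0.7]
finger_gap: 0.062
```

Run:
```python
from h import *
a=ctrl.capture('side')[:,:,::-1];o=ctrl.get_obs();p=o['position'];print(p,o['ee_rot'])
print(proj('side',[[.489,-.3114,.063],[p[0],p[1],p[2]-.165]]))
cv2.imwrite('pics/s4.png',cv2.resize(a[270:480,180:460],None,fx=2.8,fy=2.8))
```

```text
[ 0.4902425  -0.31086554  0.26261768] [-3.14123554e+00 -1.11787230e-04 -1.72779693e+00]
[[325.11783553 401.0878198 ]
 [326.53408314 384.95227971]]
```

View pics/s4.png

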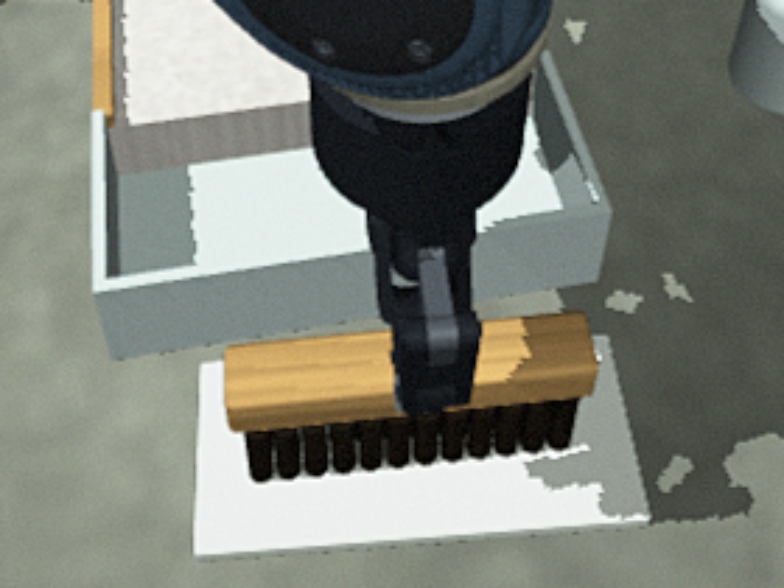

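The fingers straddle the middle of the brush back. The brush sits on the front half of the tile, well aligned.

>>> carry_out --plan '[[[0,0,0],[0,0,-2],6.2],[[0,0,0],[0,0,-1.4],6.2],[[0,0,0],[0,0,0],6.2],[[0,0,0],[0,0,0],2],[[0,0,0],[0,0,0],2]]'

```text
clock: 22.37
position: [0.4904, -0.3115, 0.2293]
ee_rot: [-3.14, -0.001, -1.728]
ft_force: [-0.1, 0.2, 0.1]
finger_gap: 0.0391
```

>>> carry_out --plan '[[[0,0,0],[0,0,0],2],[[0,0,0],[0,0,0],2],[[0,0,0],[0,0,0],2],[[0,0,0],[0,0,0],2],[[0,0,0],[0,0,0],2]]'

```text
clock: 22.78
position: [0.4904, -0.3116, 0.2295]
ee_rot: [-3.139, -0.001, -1.728]
ft_force: [-1.2, -0.1, 5.9]
finger_gap: 0.0287
```

>>> carry_out --plan '[[[0,0,0],[0,0,1],2],[[0,0,0],[0,0,2],2],[[0,0,0],[0,0,3],2],[[0,0,0],[0,0,3],2],[[0,0,0],[0,0,0],2]]'

```text
clock: 23.2
position: [0.4909, -0.312, 0.3244]
ee_rot: [-3.133, -0.004, -1.728]
ft_force: [1.7, -0.5, -0.2]
finger_gap: 0.0283
```

>>> carry_out --plan '[[[0,0,0.31],[-0.05,3.31,0],2],[[0,0,0.31],[-0.05,3.31,0],2],[[0,0,0.31],[-0.05,3.31,0],2],[[0,0,0.31],[-0.05,3.31,0],2],[[0,0,0.31],[-0.05,3.31,0],2]]'

```text
clock: 23.62
position: [0.487, -0.1444, 0.3182]
ee_rot: [-3.141, -0.0, -1.702]
ft_force: [0.8, 0.5, -1.0]
finger_gap: 0.0285
```

>>> carry_out --plan '[[[0,0,0.31],[-0.05,3.31,0],2],[[0,0,0.31],[-0.05,3.31,0],2],[[0,0,0.31],[-0.05,3.31,0],2],[[0,0,0.31],[-0.05,3.31,0],2],[[0,0,0.31],[-0.05,3.31,0],2]]'

```text
clock: 24.03
position: [0.4845, 0.0212, 0.3183]
ee_rot: [-3.141, 0.0, -1.674]
ft_force: [2.5, 0.6, -1.9]
finger_gap: 0.0286
```

>>> carry_out --plan '[[[0,0,0.31],[-0.05,3.31,0],2],[[0,0,0.31],[-0.05,3.31,0],2],[[0,0,0],[0,0,0],2],[[0,0,0],[0,0,0],2],[[0,0,0],[0,0,0],2]]'

```text
clock: 24.45
position: [0.4838, 0.0857, 0.318]
ee_rot: [-3.141, -0.0, -1.663]
ft_force: [-0.8, -0.6, -1.0]
finger_gap: 0.0287
```

>>> carry_out --plan '[[[0,0,0],[0,0,-2],2],[[0,0,0],[0,0,-1.5],2],[[0,0,0],[0,0,-0.5],2],[[0,0,0],[0,0,0],2],[[0,0,0],[0,0,0],2]]'

```text
clock: 24.87
position: [0.4842, 0.0852, 0.2781]
ee_rot: [-3.141, -0.0, -1.665]
ft_force: [0.7, -0.5, -2.0]
finger_gap: 0.0279
```

Run:
```python
from h import *
shot('side','s5.png',(180,150,400,315),3.5);o=ctrl.get_obs();print(o['position'],o['ee_rot'],o['finger_gap'])
```

```text
[0.48428223 0.08536969 0.27842811] [-3.14071323e+00  1.42695949e-04 -1.66435841e+00] 0.028363091328624464
```

View pics/s5.png

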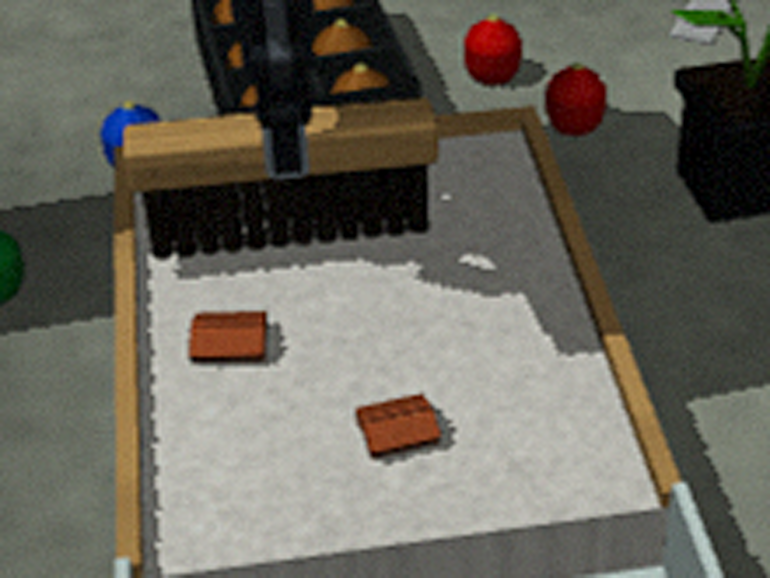

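The brush is upright just above the board behind both shards, and its width covers both. I lower it and sweep.

>>> carry_out --plan '[[[0,0,0],[0,0,-0.6],2],[[0,0,0],[0,0,-0.5],2],[[0,0,0],[0,0,0],2],[[0,0,0],[0,0,0],2],[[0,0,0],[0,0,0],2]]'

```text
clock: 25.33
position: [0.484, 0.0858, 0.2668]
ee_rot: [-3.142, -0.0, -1.664]
ft_force: [-1.0, -0.0, -1.6]
finger_gap: 0.0285
```

>>> carry_out --plan '[[[0,0,0],[-0.11,-1.18,0],2],[[0,0,0],[-0.11,-1.18,0],2],[[0,0,0],[-0.11,-1.18,0],2],[[0,0,0],[-0.11,-1.18,0],2],[[0,0,0],[-0.11,-1.18,0],2]]'

```text
clock: 25.75
position: [0.4783, 0.0253, 0.2668]
ee_rot: [-3.141, -0.0, -1.664]
ft_force: [0.2, 0.4, -1.9]
finger_gap: 0.028
```

>>> carry_out --plan '[[[0,0,0],[-0.11,-1.18,0],2],[[0,0,0],[-0.11,-1.18,0],2],[[0,0,0],[-0.11,-1.18,0],2],[[0,0,0],[-0.11,-1.18,0],2],[[0,0,0],[-0.11,-1.18,0],2]]'

```text
clock: 26.17
position: [0.4728, -0.0335, 0.2667]
ee_rot: [-3.142, -0.0, -1.664]
ft_force: [0.8, 0.4, -2.7]
finger_gap: 0.028
```

>>> carry_out --plan '[[[0,0,0],[-0.11,-1.18,0],2],[[0,0,0],[-0.11,-1.18,0],2],[[0,0,0],[-0.11,-1.18,0],2],[[0,0,0],[-0.11,-1.18,0],2],[[0,0,0],[-0.11,-1.18,0],2]]'

```text
clock: 26.58
position: [0.4673, -0.0924, 0.2667]
ee_rot: [-3.142, -0.0, -1.664]
ft_force: [0.8, -0.1, -0.7]
finger_gap: 0.0281
```

>>> carry_out --plan '[[[0,0,0],[-0.11,-1.18,0],2],[[0,0,0],[-0.11,-1.18,0],2],[[0,0,0],[-0.11,-1.18,0],2],[[0,0,0],[-0.11,-1.18,0],2],[[0,0,0],[-0.11,-1.18,0],2]]'

```text
clock: 27.0
position: [0.4618, -0.1514, 0.2667]
ee_rot: [-3.142, -0.0, -1.664]
ft_force: [0.9, -0.6, -1.9]
finger_gap: 0.0285
```

Run:
```python
from h import *
shot('side','s6.png',(180,170,420,390),2.7);o=ctrl.get_obs();print(o['position'],o['ee_rot'],o['finger_gap'])
```

```text
[ 0.46185061 -0.15277908  0.26677002] [-3.14100964e+00 -6.08197924e-04 -1.66416693e+00] 0.0285578172682893
```

View pics/s6.png

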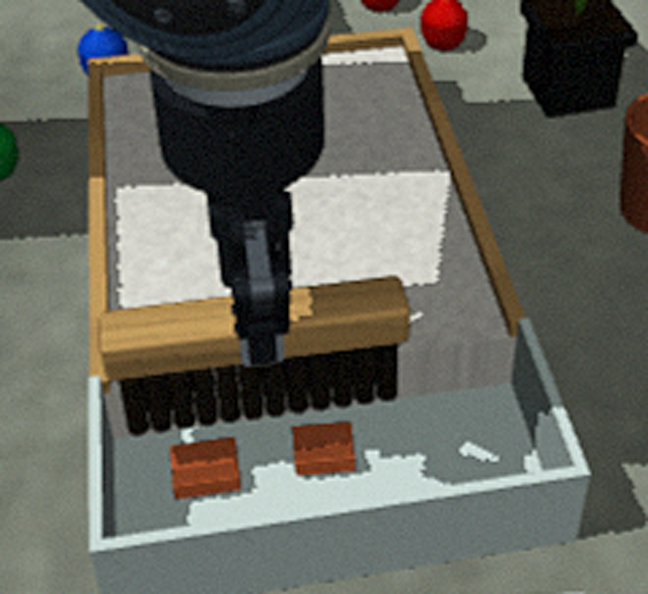

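Both shards lie on the trough floor in front of the brush. I return the brush to its tile.

>>> carry_out --plan '[[[0,0,0],[0,0,1.2],2],[[0,0,0],[0,0,2],2],[[0,0,0],[0,0,2],2],[[0,0,0],[0,0,0],2],[[0,0,0],[0,0,0],2]]'

```text
clock: 27.47
position: [0.462, -0.1504, 0.3191]
ee_rot: [-3.14, -0.001, -1.664]
ft_force: [-0.5, -1.1, -2.6]
finger_gap: 0.0282
```

>>> carry_out --plan '[[[0,0,-0.9],[0.61,-3.28,0],2],[[0,0,-0.9],[0.61,-3.28,0],2],[[0,0,-0.9],[0.61,-3.28,0],2],[[0,0,-0.9],[0.61,-3.28,0],2],[[0,0,-0.9],[0.61,-3.28,0],2]]'

```text
clock: 27.88
position: [0.4923, -0.3157, 0.317]
ee_rot: [3.14, 0.001, -1.743]
ft_force: [1.6, 0.5, -1.2]
finger_gap: 0.0283
```

>>> carry_out --plan '[[[0,0,0],[0,0,0],2],[[0,0,0],[0,0,0],2],[[0,0,0],[0,0,-2.5],2],[[0,0,0],[0,0,-2],2],[[0,0,0],[0,0,-1],2]]'

```text
clock: 28.3
position: [0.4917, -0.3127, 0.2606]
ee_rot: [3.138, 0.002, -1.741]
ft_force: [-0.4, 0.3, -1.8]
finger_gap: 0.0286
```

>>> carry_out --plan '[[[0,0,0],[0,0,-1],2],[[0,0,0],[0,0,-1],2],[[0,0,0],[0,0,-0.6],2],[[0,0,0],[0,0,0],2],[[0,0,0],[0,0,0],2]]'

```text
clock: 28.72
position: [0.4926, -0.3142, 0.2379]
ee_rot: [-3.141, -0.0, -1.742]
ft_force: [0.1, -0.8, -1.4]
finger_gap: 0.0281
```

>>> carry_out --plan '[[[0,0,0],[0,-0.1,-0.5],2],[[0,0,0],[0,0,-0.3],2],[[0,0,0],[0,0,0],2],[[0,0,0],[0,0,0],2],[[0,0,0],[0,0,0],2]]'

```text
clock: 29.13
position: [0.4924, -0.3152, 0.2298]
ee_rot: [-3.142, 0.0, -1.742]
ft_force: [-0.2, 1.0, -1.8]
finger_gap: 0.0284
```

>>> carry_out --plan '[[[0,0,0],[0,0,0],4.5],[[0,0,0],[0,0,0],6.2],[[0,0,0],[0,0,0],6.2],[[0,0,0],[0,0,0],6.2],[[0,0,0],[0,0,0],6.2]]'

```text
clock: 29.55
position: [0.4925, -0.3152, 0.2298]
ee_rot: [-3.141, -0.0, -1.742]
ft_force: [0.1, 0.6, -0.8]
finger_gap: 0.0619
```

>>> carry_out --plan '[[[0,0,0],[0,0,1],6.2],[[0,0,0],[0,0,3],6.2],[[0,0,0],[0,0,4],6.2],[[0,0,0],[0,0,4],6.2],[[0,0,0],[0,0,0],6.2]]'

```text
clock: 29.97
position: [0.4935, -0.3159, 0.3581]
ee_rot: [-3.131, -0.005, -1.742]
ft_force: [0.8, -1.0, 1.3]
finger_gap: 0.0619
```

>>> carry_out --plan '[[[0,0,0],[-3,-2,1],6.2],[[0,0,0],[-3,-2,1],6.2],[[0,0,0],[-3,-2,1],6.2],[[0,0,0],[-3,-2,1],6.2],[[0,0,0],[-3,-2,0],6.2]]'

```text
clock: 30.38
position: [0.3411, -0.4159, 0.3923]
ee_rot: [-3.139, -0.003, -1.742]
ft_force: [0.4, 0.5, -0.6]
finger_gap: 0.0619
```

>>> carry_out --plan '[[[0,0,0],[-2,-2,0],6.2],[[0,0,0],[-2,-2,0],6.2],[[0,0,0],[-2,-2,0],6.2],[[0,0,0],[0,0,0],6.2],[[0,0,0],[0,0,0],6.2]]'

```text
clock: 30.8
position: [0.2815, -0.4758, 0.3901]
ee_rot: [-3.141, -0.0, -1.744]
ft_force: [0.3, 0.3, -0.6]
finger_gap: 0.0618
```

Run:
```python
from h import *
a=ctrl.capture('top')[:,:,::-1];cv2.imwrite('pics/t7.png',cv2.resize(a[160:340,60:520],None,fx=1.7,fy=1.7));shot('side','s7.png',(180,80,480,480),1.5);print(ctrl.get_obs())
```

```text
{'clock': 30.9, 'q': array([-1.11794823e+00,  3.71171509e-01,  1.66110186e+00,  2.28368558e-04,
        1.10925762e+00,  6.24015040e-01]), 'joint_vel': array([ 0.01637224,  0.00103264,  0.00350769,  0.00090047, -0.00016816,
       -0.00308339]), 'effort': array([-1.21251684e+00, -5.11090100e+01, -2.88343209e+01, -3.96920799e-02,
       -6.77064076e-03, -2.02715822e-02]), 'position': array([ 0.28274812, -0.47478002,  0.38993406]), 'ee_rot': array([-3.14139069e+00,  6.94441057e-05, -1.74206495e+00]), 'ft_force': array([-0.63186043,  0.21655043,  0.00579403]), 'torque': array([ 0.044182  , -0.02381698,  0.01704077]), 'finger_gap': 0.062025571756037436}
```

View pics/t7.png

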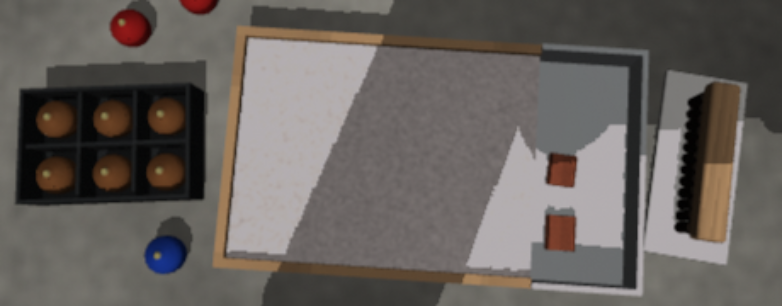

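View pics/s7.png

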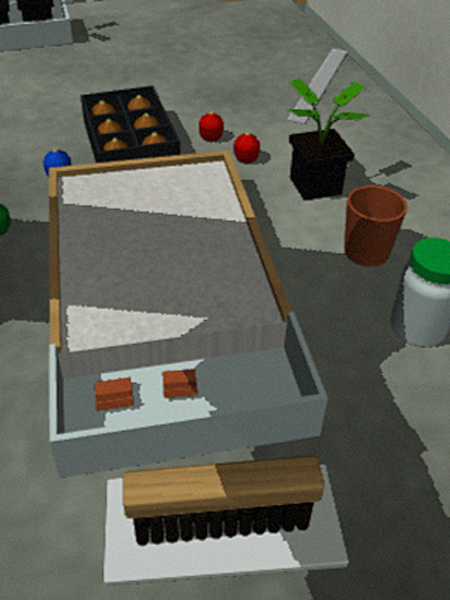

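The two views show six bulbs in six pockets, a clear board, both shards in the trough (top crop (561,169) and (561,233)), and the brush upright on the tile. The arm is clear of everything.

```bash
python3 -c "
from rig import ctrl
print(ctrl.sign_off())"
```

```text
the job is handed in; nothing more can be done
None
```

The job is done and handed in at about 31 s on the robot's clock; the hand-in gives no verdict.

- **Bulbs:** all six went into separate pockets. Every grip closed at 38–39 mm, and no bulb was knocked aside in any of my checks.
- **Shards:** one sweep of the brush put both (only two were present) into the trough. The fingers stayed well above them throughout.
- **Brush:** it stands back on its bristles. By the arm's reading it is about 1–2 mm from the tile centre I measured.

The last top and side pictures show:
- six bulbs seated in six pockets
- an empty board
- both shards on the trough floor
- the brush upright on its tile
- the plant, cup, jar and coloured look-alikes left alone
- the arm clear of everything

No check failed or disagreed. I judged the final heights and the brush's tilt by eye from the pictures and did not measure them.

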